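# Pour the branch-wood samples into the grooved specimen rack

### The job

Pick up the metal carrier by its bar with the three round wood samples in it, and tip it over the rack's ramp so that they roll down and settle, each in a groove of its own. Then set the empty carrier back upright on the worktop, and leave the other things on it undisturbed.

Things in the scene. Friction and masses are not known exactly. Their poses are not given: they have to be found in the camera images.
- carrier: sheet-metal carrier, 0.35 kg, with the three rods side by side in it, on the worktop. Origin: centre of its underside, z up. 93 mm along x, 132 mm along y (126 inside). -x side open (pouring lip); 50 mm high back wall at +x, 42 mm high cheeks at +-y. Floor slopes 8 degrees down to the back wall: rods stay put while carried level and smoothly, roll out once the lip is tipped down about 0.31 rad; 0.5 rad empties it
- carrier_bar (a point): middle of the carrier's dark cross-bar handle, to be gripped here from above across its 24 mm width (along the carrier's x); 18 mm high, 132 mm long along the carrier's y. At carrier x = 0, y = 0, z = 95 mm, over the centre of mass; about 35 mm free between bar and rods
- carrier_lip (a point): middle of the carrier's pouring lip (upper edge of the floor at the open side), at carrier x = -46 mm, y = 0, z = 19 mm
- rod0: round varnished (smooth, slippery) rod of branch wood, dark with pale ends, 26 mm diameter, 120 mm long, about 42 g (varies); origin at its centre, its length along its y axis. At the start it lies in the carrier along the carrier's y (next to the back wall)
- rod1: round varnished (smooth, slippery) rod of branch wood, dark with pale ends, 26 mm diameter, 120 mm long, about 42 g (varies); origin at its centre, its length along its y axis. At the start it lies in the carrier along the carrier's y (in the middle)
- rod2: round varnished (smooth, slippery) rod of branch wood, dark with pale ends, 26 mm diameter, 120 mm long, about 42 g (varies); origin at its centre, its length along its y axis. At the start it lies in the carrier along the carrier's y (nearest the lip)
- rack: wooden specimen rack, fixed. Origin on the worktop under its middle, z up; 205 mm along x, 156 mm along y. Its bed slopes down 16 degrees towards its -x end: a smooth ramp at +x, then four grooves along its y, 31 mm wide, 26 mm deep (a seated rod is flush), 35 mm apart, with 4 mm ridges. Side walls (inner faces y = +-72 mm) stand 16 mm, the -x end wall 22 mm above the bed
- ramp (a point): middle of the ramp's surface: rack x = 70 mm, y = 0, z = 85 mm; the ramp spans rack x = 37 to 102 mm and rises 16 degrees towards +x. A rod let out here lying along the rack's y rolls down by itself, over filled grooves, and drops into an empty one
- groove0 (a point): centre of a rod lying in the rack's groove 0 (the lowest, next to the end wall): rack x = -77 mm, y = 0, z = 29 mm
- groove1 (a point): centre of a rod lying in the rack's groove 1 (second from the bottom): rack x = -44 mm, y = 0, z = 39 mm
- groove2 (a point): centre of a rod lying in the rack's groove 2 (third): rack x = -10 mm, y = 0, z = 49 mm
- groove3 (a point): centre of a rod lying in the rack's groove 3 (the highest, next to the ramp): rack x = 24 mm, y = 0, z = 58 mm
- disc: bystander, loose: cut tree slice, 100 mm across, 22 mm thick, lying flat; origin at the centre of its underside
- brush: bystander, loose: brush with a wooden handle, 170 mm long, lying along its x axis; origin at its underside
- jar: bystander, loose: small amber jar with a black cap, 64 mm across, 85 mm tall; origin at the centre of its underside
- slidebox: bystander, loose: wooden slide box, 90 x 140 x 47 mm; origin at the centre of its underside
- dish: bystander, loose: white ceramic dish, 90 mm across, 18 mm high; origin at the centre of its underside
- mug: bystander, loose: white mug, 80 mm across, 90 mm tall; origin at the centre of its underside
Mind the look-alikes: they are no part of the job. Leave any yellow look-alike of the rod2 alone.

How it is judged:
By the outcome, as a careful person would: the job done as asked, in the order asked, and still so for the second after the job is handed in, with the robot touching nothing.
It also fails if it takes over 72 s, if anything falls off the work surface, if the arm or the gripper's body presses on something with over 40 N, if the wrist force passes 120 N, or if a joint passes its speed limit or range.

### The arm

A 6-joint arm with a two-finger parallel gripper is mounted at the origin on the work surface. World frame = base frame: x ahead of the robot, y to its left, z up, the work surface at z = 0. Lengths are in m, angles in rad, forces in N, time in s.
With the tool pointing down it reaches from about 0.2 to 0.875 m from the base axis. Payload 3.4 kg.
Tool frame: the origin (TCP) lies between the finger pads; the fingertips stand 25 mm ahead of it and the grasp point (between the pads) lies 6 mm ahead of it; z points along the fingers, y is the line along which they close (so a half turn about z gives the same grasp; the last joint's range is limited). The gripper opens to 94 mm and grips with 3 to 60 N. Pads are 16 mm wide; open, the fingers measure 119 mm over their backs; the gripper's body (75 mm by 177 mm) begins 78 mm behind the grasp point.
Start: joints at [1.188, 0.276, 1.505, -0, 1.361, -0.121], TCP at [0.149, 0.555, 0.23] pointing down, gripper open.
Joint ranges: [-2.89, 2.89], [-0.75, 2.08], [0.22, 2.7], [-1.18, 4.32], [0.11, 2.71], [-2.7, 2.7]. Speed limits (rad/s): [2.57, 2.57, 3.14, 3.14, 3.14, 3.14].

### API

Orientations are given as a rotation vector (axis times angle).
In Python, from bench import arm, imaging, spotter gives the robot as it stands. The module is installed in compiled form; this text tells all that it offers.
- The arm moves only by the tool move_arm, never from a script. Its argument "rows" is a list of rows, each a list of 3 entries, a list of its own where there are three numbers: the shift along the tool's x, y, z as a fraction of full scale, then the turn, a rotation vector about the tool's x, y, z as a fraction of full scale, then the opening, from -1 (shut) to 1 (fully open), so that 0 is half open. In form: [[[tx, ty, tz], [wx, wy, wz], fingers], ...]. A call has 1 to 20 rows; each row shifts and turns the commanded pose from where the row before left it, along the tool's axes as they then stand; what a row does not reach is not made up. Full scale, the value 1, is 40 mm for a shift and 0.12 rad for a turn. A row lasts 1/8 s, in which the tool goes at most 62.5 mm and 10.7 degrees, less where a joint would pass 70% of its speed; a pose out of reach is approached as far as the arm can. A call with a number of a shift or a turn outside -1 to 1 is refused whole. A call with a gripper value outside its range is refused whole. The fingers move at their own pace and stop on an object; "force" is the grip in N (left out, the last holds). Time passes only in rows, so rows that do not move let the fingers close. It gives the time, the measured TCP pose, the force, the opening and the grip force at its end, in the units of the state.
- arm.read_state(): the state, without advancing time (a new reading comes with each control period).
- imaging.camera(name): name is "side" or "top"; returns a dict with "frame" (400x640x3 uint8, red, green, blue), "depth" (400x640 float32, m along the optical axis (not along the pixel's ray), 0 where there is no reading), "K" (3x3 intrinsics, pixels), "eye" and "orientation" of the camera in the world. Camera axes: x right, y up, looking along -z (the intrinsics and any distortion apply to the point x, -y, -z); pixel columns grow to the right and rows downward; lengths in m; the calibration is good to about 2 mm. A picture is of the moment at which its call begins.
- arm.sign_off(): hands the job in; it is judged then, once.
Trained networks look in a picture, given as the dict that the camera call returned (one of the last four; its "shot" number tells which), for a name from the list of things; names that differ only in an ending like _2 or _b are one class to them, and where a whole thing is asked for, a point or a joint stands for the part that bears it (a point fixed in the world has none). Each returns a list of dicts, best first, with "conf" (0 to 1); they miss things now and then, are a little off and sometimes report something else, mostly with a low value. They report only what shows in the picture. A call takes as long as a camera call. They do not tell look-alikes from the thing itself.
- spotter.spot_in(picture, label): "centre" ([row, column] in pixels, amid what is visible of it).
- spotter.cut_out(picture, label): "pixels" (400x640 bool, what is visible of it) and "centre" ([row, column] in pixels, amid what is visible of it).
- spotter.landmark_of(picture, label): "centre" ([row, column] in pixels: a listed point, or the origin of a listed thing).
The state is a dict: "t": time; "qpos": joint angles; "dq": joint speeds; "joint_torque": joint torques, N m; "ee_pos": TCP position; "orientation": TCP orientation; "ft_force": force on the tool from outside, world axes, zero at the start; "torque": the same for the moment, N m; "opening": finger opening in m; "gripper_force": force on a finger pad.
Only numpy, scipy, OpenCV 4.12 (cv2) and the standard library are available. Lean on these libraries where they do the work, as an engineer would, in place of code of your own. Each camera call takes 0.05 s, during which the arm holds its last target. There are 200 camera calls.

## Working session

There is one attempt and no reset: what is moved stays moved. The work goes in short steps, Python scripts to look and compute and a tool call to move; the robot and the scene stay as the last step left them, time stands still between calls to the robot, and variables do not carry over. Pictures are saved under pics/ and viewed, at most 10 in all, crops included, and the job is handed in when it is done.

Besides the shell and the picture viewer there is one more tool, called after "Call:" by a JSON object that holds its "method" and its "body", one argument or row to a line. move_arm: Moves the arm, as the interface text tells. Its arguments: {"type":"object","properties":{"rows":{"type":"array","items":{"type":"array"}},"force":{"type":"number"}},"required":["rows"]}

```bash
mkdir -p pics; cat > h.py <<'E'
import numpy as np, cv2
from scipy.spatial.transform import Rotation as R
from bench import arm, imaging, spotter
def Rc(p):
    o=np.array(p["orientation"],float)
    return o if o.shape==(3,3) else R.from_rotvec(o).as_matrix() if o.size==3 else R.from_quat(o).as_matrix()
def cloud(p):
    K=p["K"]; d=p["depth"]; v,u=np.mgrid[0:400,0:640]
    c=np.stack([(u-K[0,2])/K[0,0]*d,-(v-K[1,2])/K[1,1]*d,-d],-1)
    return c@Rc(p).T+np.array(p["eye"])
def save(p,n): cv2.imwrite("pics/"+n,cv2.cvtColor(p["frame"],cv2.COLOR_RGB2BGR))
def proj(p,X):
    c=(np.asarray(X)-p["eye"])@Rc(p); K=p["K"]
    return K[1,1]*c[1]/c[2]+K[1,2], -K[0,0]*c[0]/c[2]+K[0,2]
E
python3 - <<'E'
from h import *
print(arm.read_state())
for n in("top","side"):
    p=imaging.camera(n); save(p,n+"0.png"); print(n,{k:p[k] for k in p if k not in("frame","depth")})
    C=cloud(p)
    for l in["carrier","carrier_bar","carrier_lip","rack","ramp","groove0","groove3","rod2","rod0","disc","brush","jar","slidebox","dish","mug"]:
        for r in spotter.landmark_of(p,l)[:3]:
            a,b=np.round(r["centre"]).astype(int)
            print(n,l,round(r["conf"],2),a,b,C[a,b].round(3) if 0<=a<400 and 0<=b<640 else None)
E
```

```text
{'t': 0.0, 'qpos': array([ 1.18798848e+00,  2.76587542e-01,  1.50609283e+00, -3.37321977e-05,
        1.36065652e+00, -1.21034718e-01]), 'dq': array([ 0.00046546,  0.00085256,  0.00059988, -0.0006597 , -0.0016001 ,
       -0.00120404]), 'joint_torque': array([-2.60557435e-04, -4.04580295e+01, -2.37232322e+01,  6.99454523e-02,
        3.49027303e-02, -1.44412525e-04]), 'ee_pos': array([0.14865591, 0.55493798, 0.22962499]), 'orientation': array([-4.09955502e-01, -3.11432221e+00,  2.66593633e-03]), 'ft_force': array([ 0.7919556 , -0.46576114,  0.4280141 ]), 'torque': array([0.01286728, 0.00917608, 0.0069062 ]), 'gripper_force': 0.0, 'opening': 0.09393525791832234}
top {'K': array([[412.96959507,   0.        , 321.11446958],
       [  0.        , 412.96959507, 206.6033178 ],
       [  0.        ,   0.        ,   1.        ]]), 'eye': array([3.86766042e-01, 1.25018194e-03, 1.30649371e+00]), 'orientation': array([ 0.11269115, -0.14538392, -1.55255234]), 'shot': 1}
top carrier 0.79 222 373 [ 0.552 -0.186  0.035]
top carrier_bar 0.56 219 378 [ 0.553 -0.191  0.103]
top carrier_bar 0.47 258 46
[... 1809 characters left out ...]
  0.26  0.014]
side groove3 0.68 164 281 [0.612 0.246 0.038]
side rod2 0.73 257 361 [ 0.577 -0.184  0.033]
side rod2 0.69 237 355 [ 0.562 -0.175  0.104]
side rod2 0.66 243 402 [ 0.698 -0.199  0.023]
side rod0 0.73 257 361 [ 0.577 -0.184  0.033]
side rod0 0.69 237 355 [ 0.562 -0.175  0.104]
side rod0 0.66 243 402 [ 0.698 -0.199  0.023]
side disc 0.97 220 344 [ 0.629 -0.046  0.023]
side brush 0.8 244 282 [ 0.452 -0.018  0.015]
side jar 0.84 191 358 [0.73  0.024 0.027]
side slidebox 0.69 322 446 [ 0.601 -0.444  0.046]
side slidebox 0.69 270 347 [ 0.521 -0.201  0.039]
side dish 0.63 149 230 [0.542 0.45  0.003]
side dish 0.2 162 276 [0.604 0.262 0.039]
side mug 0.86 382 407 [ 0.426 -0.511  0.077]
```

View pics/top0.png

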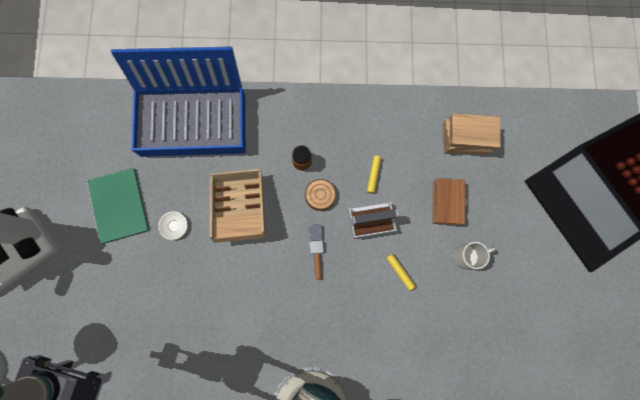

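View pics/side0.png

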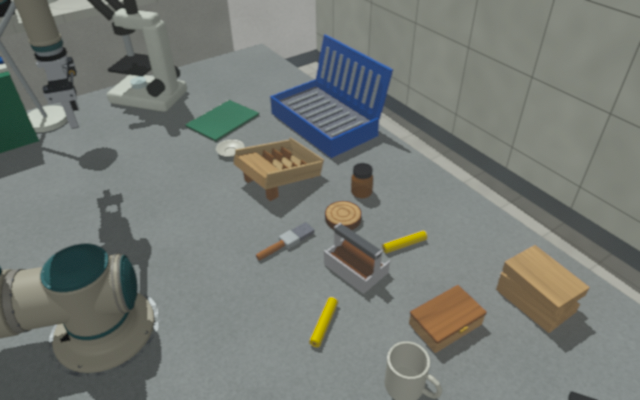

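The top view shows the rack at about (206,237) with its ramp end at the bottom, and the carrier at (220,373). The candidates for rod2 are the dark rods inside the carrier at about (225,374) and two yellow rods lying loose at (173,374) and (272,400). The dark ones fit the description, and the yellow ones are look-alikes to leave alone. I'll confirm this with an enlarged crop.

```bash
python3 - <<'E'
from h import *
p=imaging.camera("top"); s=imaging.camera("side")
f=lambda im,r,c,h,w:cv2.resize(im[r:r+h,c:c+w],(400,300),interpolation=cv2.INTER_CUBIC)
im=np.vstack([np.hstack([f(p["frame"],190,335,60,80),f(s["frame"],215,310,90,120)]),np.hstack([f(p["frame"],160,185,90,120),f(s["frame"],120,220,90,120)])])
cv2.imwrite("pics/crop1.png",im[:,:,::-1])
# heights on ~9mm grid
C1=cloud(p).reshape(-1,3);C2=cloud(s).reshape(-1,3)
np.save("c1.npy",C1);np.save("c2.npy",C2)
for C in(C1,C2):
    for nm,(x0,x1,y0,y1) in {"car":(.48,.64,-.28,-.1),"rack":(.46,.72,.12,.33)}.items():
        m=(C[:,0]>x0)&(C[:,0]<x1)&(C[:,1]>y0)&(C[:,1]<y1)&(C[:,2]>.008)
        q=C[m]; print(nm,len(q),q.min(0).round(3),q.max(0).round(3))
        r=cv2.minAreaRect((q[:,:2]*1000).astype(np.float32)); print(r)
        if nm=="car":
            b=q[q[:,2]>.085]; print("bar",len(b),b.mean(0).round(4),cv2.minAreaRect((b[:,:2]*1000).astype(np.float32)))
E
```

```text
car 1327 [ 0.505 -0.255  0.009] [ 0.618 -0.111  0.112]
((561.412109375, -183.93603515625), (93.70868682861328, 133.52037048339844), 10.180907249450684)
bar 381 [ 0.5609 -0.1825  0.1034] ((561.8263549804688, -182.81436157226562), (24.860504150390625, 131.39813232421875), 9.906719207763672)
rack 3714 [0.465 0.129 0.008] [0.709 0.322 0.112]
((583.138671875, 216.74392700195312), (242.74424743652344, 185.48094177246094), 6.419697284698486)
car 2518 [ 0.505 -0.258  0.008] [ 0.622 -0.115  0.11 ]
((562.3035888671875, -182.97930908203125), (97.7389907836914, 136.3515167236328), 10.580729484558105)
bar 632 [ 0.5612 -0.1886  0.1013] ((562.9927978515625, -183.4842071533203), (27.615808486938477, 134.1456756591797), 9.733308792114258)
rack 3231 [0.482 0.14  0.008] [0.713 0.324 0.113]
((597.9144287109375, 231.28997802734375), (220.67630004882812, 164.55987548828125), 5.923680782318115)
```

View pics/crop1.png

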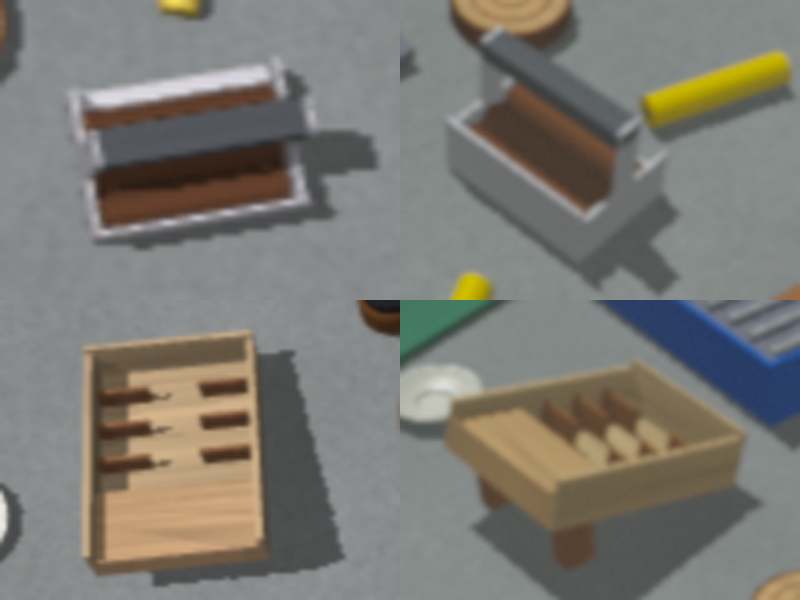

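The crop confirms it. The dark rods sit in the carrier, whose back wall faces the robot and whose lip faces +x at (206,367). Both yellow rods are outside it. The rack is empty, with the ramp towards the robot and the grooves towards +x. Next I'll fit the rack pose and plan the grasp.

```bash
cat > fit.py <<'E'
from h import *
from scipy.optimize import minimize
def height(x,y):
    h=.085+(x-.07)*np.tan(np.radians(16)); g=np.full_like(h,np.nan)
    inb=(np.abs(x)<.1025)&(np.abs(y)<.078)
    wall=np.abs(y)>.072; end=x<-.0965
    z=np.where(end,h+.022,np.where(wall,h+.016,h)); 
    grv=(x<.037)&~wall&~end
    return np.where(~inb,0,np.where(grv,np.nan,z))
def fit(C,p0):
    C=C[(C[:,0]>.42)&(C[:,0]<.75)&(C[:,1]>.1)&(C[:,1]<.35)]
    def cost(p):
        c,s=np.cos(p[2]),np.sin(p[2]); d=C[:,:2]-p[:2]
        z=height(d[:,0]*c+d[:,1]*s,-d[:,0]*s+d[:,1]*c)
        e=np.minimum(np.abs(C[:,2]-z),.015); return np.where(np.isnan(e),.006,e).mean()
    best=min((minimize(cost,np.array(p0)+[dx,dy,0],method="Nelder-Mead",options=dict(initial_simplex=np.array(p0)+[dx,dy,0]+np.array([[0,0,0],[.008,0,0],[0,.008,0],[0,0,.05]]))) for dx in(-.006,0,.006) for dy in(-.006,0,.006)),key=lambda r:r.fun)
    return best.x,best.fun
if __name__=="__main__":
    C1=np.load("c1.npy");C2=np.load("c2.npy")
    for n,C in(("top",C1),("side",C2)):
        r=fit(C,[.60,.23,np.pi+.1]); print(n,r[0].round(4),np.degrees(r[0][2]-np.pi),r[1])
    # move to pregrasp
    s=arm.read_state(); R0=R.from_rotvec(s["orientation"])
    print(R0.as_matrix().round(3))
E
python3 fit.py
```

```text
top [0.5992 0.2336 3.2644] 7.036898432688708 0.003739413838379846
side [0.6013 0.2276 3.2396] 5.617052683422912 0.00609962365117928
[[-0.966  0.259  0.   ]
 [ 0.259  0.966  0.   ]
 [-0.     0.    -1.   ]]
```

Call:
{"method": "move_arm", "body": {
  "rows": [
    [[-0.74,-0.76,0],[0,0,0],1],
    [[-0.74,-0.76,0],[0,0,0],1],
    [[-0.74,-0.76,0],[0,0,0],1],
    [[-0.74,-0.76,0],[0,0,0],1],
    [[-0.74,-0.76,0],[0,0,0],1],
    [[-0.74,-0.76,0],[0,0,0],1],
    [[-0.74,-0.76,0],[0,0,0],1],
    [[-0.74,-0.76,0],[0,0,0],1],
    [[-0.74,-0.76,0],[0,0,0],1],
    [[-0.74,-0.76,0],[0,0,0],1],
    [[-0.74,-0.76,0],[0,0,0],1],
    [[-0.74,-0.76,0],[0,0,0],1],
    [[-0.74,-0.76,0],[0,0,0],1],
    [[-0.74,-0.76,0],[0,0,0],1],
    [[-0.74,-0.76,0],[0,0,0],1],
    [[-0.74,-0.76,0],[0,0,0],1],
    [[-0.74,-0.76,0],[0,0,0],1],
    [[-0.74,-0.76,0],[0,0,0],1],
    [[-0.74,-0.76,0],[0,0,0],1],
    [[-0.74,-0.76,0],[0,0,0],1]
  ]
}}

```text
t: 4.2
ee_pos: [0.5639, -0.1864, 0.2305]
orientation: [0.41, 3.114, 0.0]
ft_force: [-0.0, 0.2, 1.0]
opening: 0.094
gripper_force: 0.0
```

Call:
{"method": "move_arm", "body": {
  "rows": [
    [[0,0,0],[0,0,0.94],0.4],
    [[0,0,0],[0,0,0.94],0.4],
    [[0,0,0],[0,0,0.94],0.4],
    [[0,0,0],[0,0,0.94],0.4],
    [[0,0,0],[0,0,0.94],0.4],
    [[0,0,0],[0,0,0.94],0.4],
    [[0,0,0.2],[0,0,0.94],0.4],
    [[0,0,0.3],[0,0,0.94],0.4],
    [[0,0,0.3],[0,0,0.94],0.4],
    [[0,0,0.2],[0,0,0.94],0.4],
    [[0,0,0],[0,0,0],0.4],
    [[0,0,0],[0,0,0],0.4]
  ]
}}

```text
t: 5.7
ee_pos: [0.5635, -0.1852, 0.1908]
orientation: [2.009, 2.414, 0.0]
ft_force: [0.5, -1.4, -0.0]
opening: 0.0659
gripper_force: 0.0
```

```bash
cat >> h.py <<'E'
def pose(psi,th=0.):
    d=np.array([np.cos(psi),np.sin(psi),0]); z=np.array([0,0,-1.]); l=np.cross([0,0,1.],d)
    return R.from_rotvec(l*th)*R.from_matrix(np.stack([np.cross(d,z),d,z],1))
def delta(s,pos,Rt):
    "fractions of full scale from state s to target"
    R0=R.from_rotvec(s["orientation"])
    return (R0.inv().apply(np.array(pos)-s["ee_pos"])/.04).round(3),((R0.inv()*Rt).as_rotvec()/.12).round(3)
E
python3 - <<'E'
from h import *
s=arm.read_state(); print(s["t"],s["ee_pos"],s["opening"],s["qpos"].round(2))
print(delta(s,[.562,-.183,.102],pose(np.radians(10.1))))
E
```

```text
5.7 [ 0.56352093 -0.18519062  0.19081333] 0.0659328466137216 [-0.43  0.33  1.53  0.    1.28 -0.62]
(array([ 0.061, -0.029,  2.22 ]), array([0.004, 0.002, 0.052]))
```

Call:
{"method": "move_arm", "body": {
  "rows": [
    [[0.06,-0.03,0.3],[0,0,0.05],0.4],
    [[0,0,0.5],[0,0,0],0.4],
    [[0,0,0.5],[0,0,0],0.4],
    [[0,0,0.5],[0,0,0],0.4],
    [[0,0,0.3],[0,0,0],0.4],
    [[0,0,0.12],[0,0,0],0.4],
    [[0,0,0],[0,0,0],0.4],
    [[0,0,0],[0,0,0],-0.3],
    [[0,0,0],[0,0,0],-0.6],
    [[0,0,0],[0,0,0],-0.8],
    [[0,0,0],[0,0,0],-0.8],
    [[0,0,0],[0,0,0],-0.8],
    [[0,0,0],[0,0,0],-0.8]
  ],
  "force": 35
}}

```text
t: 7.32
ee_pos: [0.5625, -0.1829, 0.1019]
orientation: [2.018, 2.406, 0.002]
ft_force: [2.4, 1.0, 0.1]
opening: 0.0235
gripper_force: 35.0
```

Call:
{"method": "move_arm", "body": {
  "rows": [
    [[0,0,-0.15],[0,0,0],-0.8],
    [[0,0,-0.3],[0,0,0],-0.8],
    [[0,0,-0.5],[0,0,0],-0.8],
    [[0,0,-0.6],[0,0,0],-0.8],
    [[0,0,-0.6],[0,0,0],-0.8],
    [[0,0,-0.5],[0,0,0],-0.8],
    [[0,0,-0.4],[0,0,0],-0.8],
    [[0,0,-0.3],[0,0,0],-0.8],
    [[0,0,-0.15],[0,0,0],-0.8],
    [[0,0,0],[0,0,0],-0.8]
  ]
}}

```text
t: 8.57
ee_pos: [0.5617, -0.1829, 0.2417]
orientation: [-2.019, -2.407, -0.0]
ft_force: [-0.2, -0.5, -5.0]
opening: 0.0237
gripper_force: 35.0
```

```bash
python3 - <<'E'
from h import *
p=imaging.camera("side"); cv2.imwrite("pics/lift.png",cv2.resize(p["frame"][140:340,240:480],(600,500))[:,:,::-1])
s=arm.read_state(); print(s["ee_pos"],s["ft_force"],s["opening"])
E
```

```text
[ 0.56143848 -0.18280364  0.24119109] [-0.01648567 -0.76566234 -4.57344954] 0.023459730794944244
```

View pics/lift.png

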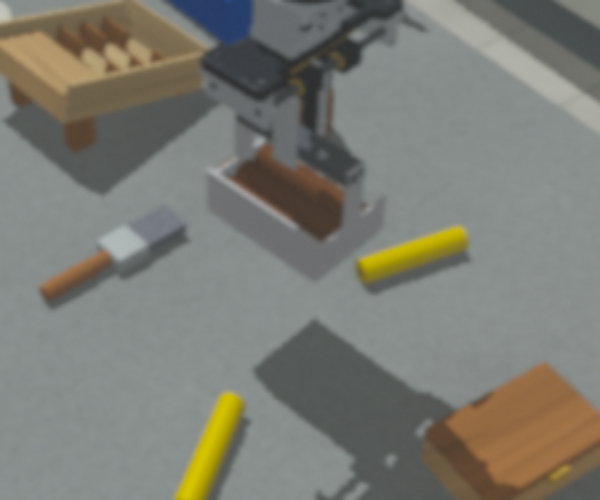

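The carrier hangs level in the gripper with the rods inside (crop about (200,280)). Both yellow rods and the brush are untouched. Next I'll move it across to the rack.

Call:
{"method": "move_arm", "body": {
  "rows": [
    [[0.15,0,0],[0,0,0],-0.8],
    [[0.3,0,0],[0,0,0],-0.8],
    [[0.5,0,0],[0,0,0],-0.8],
    [[0.7,0,0],[0,0,0],-0.8],
    [[0.85,0,0],[0,0,0],-0.8],
    [[0.87,0,0],[0,0,0],-0.8],
    [[0.87,0,0],[0,0,0],-0.8],
    [[0.87,0,0],[0,0,0],-0.8],
    [[0.87,0,0],[0,0,0],-0.8],
    [[0.87,0,0],[0,0,0],-0.8],
    [[0.87,0,0],[0,0,0],-0.8],
    [[0.85,0,0],[0,0,0],-0.8],
    [[0.7,0,0],[0,0,0.1],-0.8],
    [[0.5,0,0],[0,0,0.15],-0.8],
    [[0.3,0,0],[0,0,0.15],-0.8],
    [[0.15,0,0],[0,0,0.15],-0.8],
    [[0,0,0],[0,0,0],-0.8],
    [[0,0,0],[0,0,0],-0.8]
  ]
}}

```text
t: 10.88
ee_pos: [0.4912, 0.2194, 0.2417]
orientation: [2.097, 2.339, -0.0]
ft_force: [0.5, -0.8, -4.5]
opening: 0.0237
gripper_force: 35.0
```

```bash
python3 - <<'E'
from h import *
p=imaging.camera("top"); s=arm.read_state(); print(s["ee_pos"],s["ft_force"],delta(s,s["ee_pos"],pose(np.radians(6.3))))
im=cv2.resize(p["frame"][150:270,160:320],(800,600),interpolation=cv2.INTER_CUBIC)
cv2.imwrite("pics/over.png",im[:,:,::-1])
# rack wall edges: wall top points (8..25mm above bed) in rack frame, grooves region
C=cloud(p); v,u=np.mgrid[0:400,0:640]; C=C.reshape(-1,3)
for nm,C in(("top now",C),("top0",np.load("c1.npy")),("side0",np.load("c2.npy"))):
    q=np.radians(6.3);d=np.array([np.cos(q),np.sin(q)]);l=np.array([-d[1],d[0]])
    r=C[:,:2]-[.600,.232]; f=r@d; y=r@l; bed=.085+(-f-.07)*np.tan(np.radians(16)); e=C[:,2]-bed
    m=(e>.012)&(e<.020)&(f<.095)&(f>-.02)&(np.abs(y)<.09)
    for sg in(1,-1):
        k=m&(y*sg>.05); print(nm,sg,k.sum(),np.median(y[k]).round(4),np.polyfit(f[k],y[k],1).round(4))
    k=(e>.017)&(e<.027)&(np.abs(y)<.06)&(f>.08)&(f<.12); print("end wall f",k.sum(),np.median(f[k]),np.polyfit(y[k],f[k],1).round(4))
E
```

```text
[0.49134366 0.21936723 0.24167966] [ 0.34905313  0.03722343 -4.287094  ] (array([0., 0., 0.]), array([-0.   ,  0.002, -0.011]))
top now 1 9 0.0734 [-0.0695  0.0799]
top now -1 68 -0.075 [ 0.0112 -0.0754]
end wall f 85 0.09857002840909722 [-0.0105  0.099 ]
top0 1 81 0.0748 [-0.0448  0.0753]
top0 -1 66 -0.0746 [ 0.0154 -0.0753]
end wall f 88 0.0987606040543737 [-0.0072  0.099 ]
side0 1 82 0.0734 [-0.0065  0.0739]
side0 -1 92 -0.0766 [ 0.0088 -0.0761]
end wall f 86 0.10067108065755209 [-0.0071  0.1009]
```

View pics/over.png

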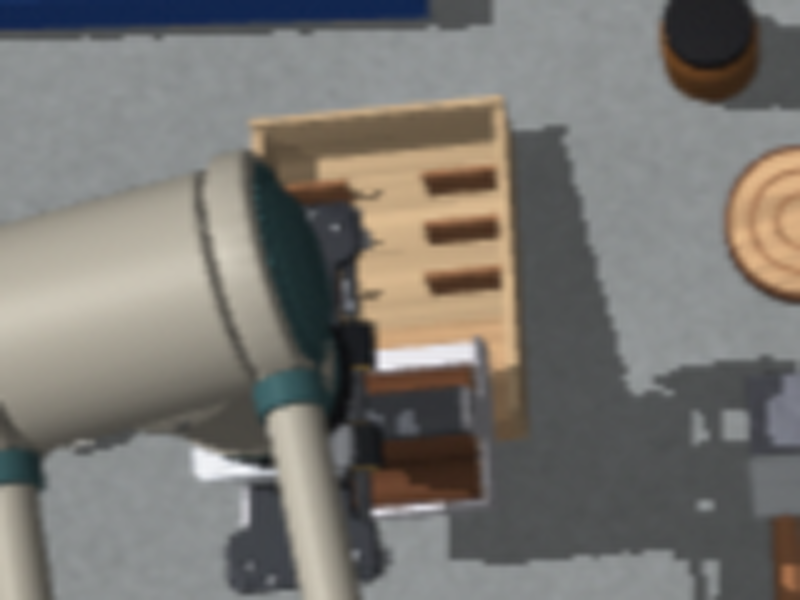

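The carrier is level just above the ramp end, crop (440,420), and lined up with the rack's right wall. Next I'll check the lateral gap and compute the pouring path around the lip.

```bash
cat > plan.py <<'E'
from h import *
Q=np.radians(6.7); D=np.array([np.cos(Q),np.sin(Q),0]); O=np.array([.600,.232,0])
def tcp(lipf,lipz,th,lat=0.):
    Rt=pose(Q,th); # carrier forward = tool y, up = -tool z ; lip rel bar (46,-76); bar rel TCP = +6 along tool z
    l=np.cross([0,0,1.],D)
    return O+D*lipf+l*lat+[0,0,lipz]-Rt.apply([0,.046,.076])-Rt.apply([0,0,.006]),Rt
def rows(P,Rn,targets):
    out=[]
    for p,Rt in targets:
        t=(Rn.inv().apply(p-P)/.04).round(2); w=((Rn.inv()*Rt).as_rotvec()/.12).round(2)
        P=P+Rn.apply(t*.04); Rn=Rn*R.from_rotvec(w*.12); out.append([(t+0.).tolist(),(w+0.).tolist(),-0.8])
    return out,P,Rn
E
python3 - <<'E'
from plan import *
import json
p=imaging.camera("top"); C=cloud(p).reshape(-1,3); s=arm.read_state()
l=np.cross([0,0,1.],D); r=C-O; f=r@D; y=r@l
k=(C[:,2]>.172)&(C[:,2]<.19)&(y<-.05)&(y>-.09)&(f>-.17)&(f<-.06)
print("cheek",k.sum(),np.median(y[k]),y[k].min(),y[k].max(),"tcp",(s["ee_pos"]-O)@D,(s["ee_pos"]-O)@l)
P=s["ee_pos"];Rn=R.from_rotvec(s["orientation"])
sm=lambda a:a*a*(3-2*a)
n=12; T=[tcp(-.064-.008*sm(a),.1597-.0451*sm(a),.2*sm(a)) for a in np.arange(1,n+1)/n]
a,P,Rn=rows(P,Rn,T); print(json.dumps(a)); print(P,T[-1][0])
T=[tcp(-.072,.1146,t) for t in np.linspace(.2,.58,19)[1:]]
b,P,Rn=rows(P,Rn,T); print(json.dumps(b)); print(P)
E
```

```text
cheek 105 -0.0603227365856884 -0.0675521458991624 -0.050084257714319395 tcp -0.10931245504980928 7.03910990963107e-05
[[[0.0, -0.01, 0.02], [0.03, 0.0, -0.07], -0.8], [[0.0, 0.01, 0.05], [0.09, 0.0, 0.0], -0.8], [[0.0, 0.02, 0.07], [0.14, 0.0, 0.0], -0.8], [[0.0, 0.02, 0.09], [0.17, 0.0, 0.0], -0.8], [[0.0, 0.03, 0.11], [0.2, 0.0, 0.0], -0.8], [[0.0, 0.04, 0.11], [0.2, 0.0, 0.0], -0.8], [[0.0, 0.04, 0.12], [0.21, 0.0, 0.0], -0.8], [[0.0, 0.04, 0.1], [0.19, 0.0, 0.0], -0.8], [[0.0, 0.04, 0.1], [0.18, 0.0, 0.0], -0.8], [[0.0, 0.04, 0.07], [0.13, 0.0, 0.0], -0.8], [[0.0, 0.02, 0.05], [0.09, 0.0, 0.0], -0.8], [[0.0, 0.01, 0.02], [0.04, 0.0, 0.0], -0.8]]
[0.50000171 0.22032228 0.20417922] [0.49989617 0.2202405  0.20410425]
[[[0.0, 0.04, -0.02], [0.17, 0.0, 0.0], -0.8], [[0.0, 0.04, -0.03], [0.18, 0.0, 0.0], -0.8], [[0.0, 0.05, -0.02], [0.17, 0.0, 0.0], -0.8], [[0.0, 0.04, -0.02], [0.18, 0.0, 0.0], -0.8], [[0.0, 0.05, -0.03], [0.18, 0.0, 0.0], -0.8], [[0.0, 0.04, -0.02], [0.17, 0.0, 0.0], -0.8], [[0.0, 0.04, -0.02], [0.18, 0.0, 0.0], -0.8], [[0.0, 0.05, -0.03], [0.17, 0.0, 0.0], -0.8], [[0.0, 0.04, -0.02], [0.18, 0.0, 0.0], -0.8], [[0.0, 0.04, -0.03], [0.18, 0.0, 0.0], -0.8], [[0.0, 0.05, -0.02], [0.17, 0.0, 0.0], -0.8], [[0.0, 0.04, -0.02], [0.18, 0.0, 0.0], -0.8], [[0.0, 0.04, -0.03], [0.17, 0.0, 0.0], -0.8], [[0.0, 0.05, -0.02], [0.18, 0.0, 0.0], -0.8], [[0.0, 0.04, -0.02], [0.18, 0.0, 0.0], -0.8], [[0.0, 0.04, -0.03], [0.17, 0.0, 0.0], -0.8], [[0.0, 0.05, -0.02], [0.18, 0.0, 0.0], -0.8], [[0.0, 0.04, -0.03], [0.17, 0.0, 0.0], -0.8]]
[0.53494278 0.22442391 0.20854494]
```

Call:
{"method": "move_arm", "body": {
  "rows": [
    [[0.0,-0.01,0.02],[0.03,0.0,-0.07],-0.8],
    [[0.0,0.01,0.05],[0.09,0.0,0.0],-0.8],
    [[0.0,0.02,0.07],[0.14,0.0,0.0],-0.8],
    [[0.0,0.02,0.09],[0.17,0.0,0.0],-0.8],
    [[0.0,0.03,0.11],[0.2,0.0,0.0],-0.8],
    [[0.0,0.04,0.11],[0.2,0.0,0.0],-0.8],
    [[0.0,0.04,0.12],[0.21,0.0,0.0],-0.8],
    [[0.0,0.04,0.1],[0.19,0.0,0.0],-0.8],
    [[0.0,0.04,0.1],[0.18,0.0,0.0],-0.8],
    [[0.0,0.04,0.07],[0.13,0.0,0.0],-0.8],
    [[0.0,0.02,0.05],[0.09,0.0,0.0],-0.8],
    [[0.0,0.01,0.02],[0.04,0.0,0.0],-0.8],
    [[0,0,0],[0,0,0],-0.8]
  ]
}}

```text
t: 12.6
ee_pos: [0.5, 0.2208, 0.2042]
orientation: [-1.993, -2.242, 0.225]
ft_force: [0.8, -0.3, -4.2]
opening: 0.0236
gripper_force: 35.0
```

```bash
python3 - <<'E'
from h import *
p=imaging.camera("side"); cv2.imwrite("pics/pre.png",cv2.resize(p["frame"][100:220,180:340],(800,600),interpolation=cv2.INTER_CUBIC)[:,:,::-1])
s=arm.read_state(); print(s["t"],s["ee_pos"],s["ft_force"])
E
```

```text
12.65 [0.49990434 0.22081758 0.20432781] [ 0.00541994  0.01732132 -4.63638212]
```

View pics/pre.png

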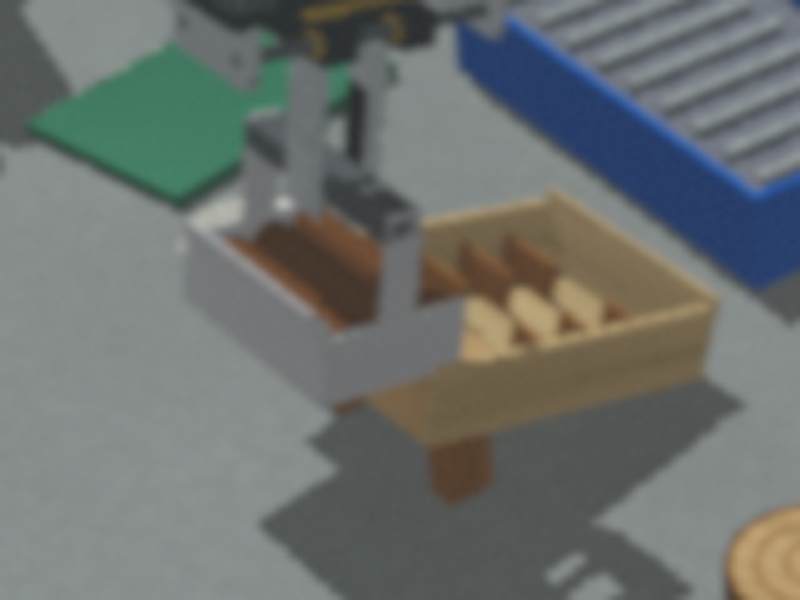

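The carrier's front sits between the rack walls, crop (450,340), with no contact force. All rods are still in it. Now I'll pour.

Call:
{"method": "move_arm", "body": {
  "rows": [
    [[0.0,0.04,-0.02],[0.17,0.0,0.0],-0.8],
    [[0.0,0.04,-0.03],[0.18,0.0,0.0],-0.8],
    [[0.0,0.05,-0.02],[0.17,0.0,0.0],-0.8],
    [[0.0,0.04,-0.02],[0.18,0.0,0.0],-0.8],
    [[0.0,0.05,-0.03],[0.18,0.0,0.0],-0.8],
    [[0.0,0.04,-0.02],[0.17,0.0,0.0],-0.8],
    [[0.0,0.04,-0.02],[0.18,0.0,0.0],-0.8],
    [[0.0,0.05,-0.03],[0.17,0.0,0.0],-0.8],
    [[0.0,0.04,-0.02],[0.18,0.0,0.0],-0.8],
    [[0.0,0.04,-0.03],[0.18,0.0,0.0],-0.8],
    [[0.0,0.05,-0.02],[0.17,0.0,0.0],-0.8],
    [[0.0,0.04,-0.02],[0.18,0.0,0.0],-0.8],
    [[0.0,0.04,-0.03],[0.17,0.0,0.0],-0.8],
    [[0.0,0.05,-0.02],[0.18,0.0,0.0],-0.8],
    [[0.0,0.04,-0.02],[0.18,0.0,0.0],-0.8],
    [[0.0,0.04,-0.03],[0.17,0.0,0.0],-0.8],
    [[0.0,0.05,-0.02],[0.18,0.0,0.0],-0.8],
    [[0.0,0.04,-0.03],[0.17,0.0,0.0],-0.8]
  ]
}}

```text
t: 14.9
ee_pos: [0.5351, 0.2249, 0.2084]
orientation: [-1.789, -2.012, 0.601]
ft_force: [-0.5, -0.2, -3.6]
opening: 0.0237
gripper_force: 35.0
```

Call:
{"method": "move_arm", "body": {
  "rows": [
    [[0,0,0],[0,0,0],-0.8],
    [[0,0,0],[0,0,0],-0.8],
    [[0,0,0],[0,0,0],-0.8],
    [[0,0,0],[0,0,0],-0.8],
    [[0,0,0],[0,0,0],-0.8],
    [[0,0,0],[0,0,0],-0.8],
    [[0,0,0],[0,0,0],-0.8],
    [[0,0,0],[0,0,0],-0.8]
  ]
}}

```text
t: 15.9
ee_pos: [0.5349, 0.2249, 0.2085]
orientation: [-1.79, -2.013, 0.6]
ft_force: [0.7, 0.4, -3.6]
opening: 0.0238
gripper_force: 35.0
```

```bash
python3 - <<'E'
from h import *
p=imaging.camera("side"); t=imaging.camera("top")
f=lambda p,r,c:cv2.resize(p["frame"][r:r+120,c:c+80],(400,600),interpolation=cv2.INTER_CUBIC)
cv2.imwrite("pics/pour.png",np.hstack([f(p,110,250),f(t,150,210)])[:,:,::-1])
s=arm.read_state(); print(s["t"],s["ee_pos"],s["ft_force"])
E
```

```text
16.0 [0.53490673 0.22491848 0.20854039] [-0.64275529  0.27302331 -2.68959402]
```

View pics/pour.png

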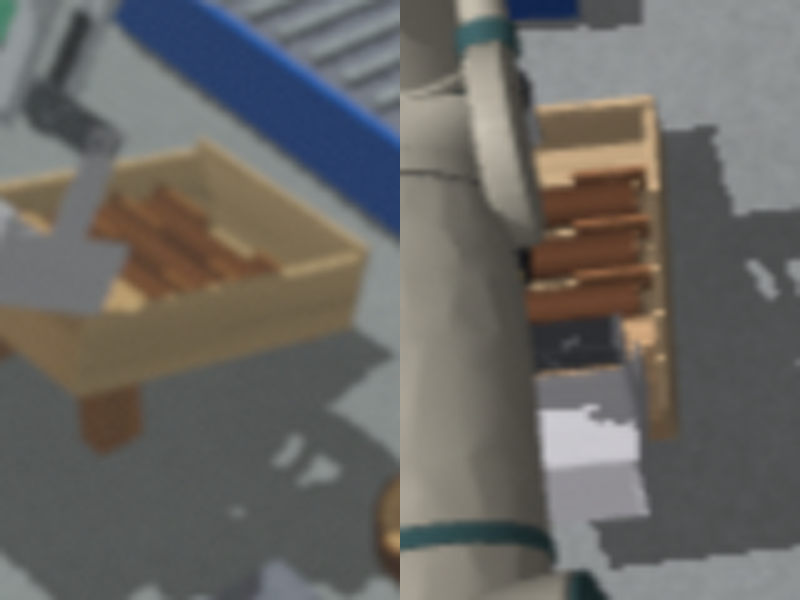

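The picture shows the three rods seated side by side in grooves 1 to 3 (top half, about rows 200, 245 and 295). The wrist force matches the empty carrier. Next I'll lift away and level the carrier.

Call:
{"method": "move_arm", "body": {
  "rows": [
    [[0,-0.13,-0.06],[0,0,0],-0.8],
    [[0,-0.26,-0.13],[0,0,0],-0.8],
    [[0,-0.34,-0.16],[0,0,0],-0.8],
    [[0,-0.34,-0.16],[0,0,0],-0.8],
    [[0,-0.26,-0.13],[0,0,0],-0.8],
    [[0,0,0],[-0.3,0,0],-0.8],
    [[0,0,0],[-0.6,0,0],-0.8],
    [[0,0,0],[-0.7,0,0],-0.8],
    [[0,0,0],[-0.8,0,0],-0.8],
    [[0,0,0],[-0.8,0,0],-0.8],
    [[0,0,0],[-0.7,0,0],-0.8],
    [[0,0,0],[-0.6,0,0],-0.8],
    [[0,0,0],[-0.33,0,0],-0.8],
    [[0,0,0],[0,0,0],-0.8]
  ]
}}

```text
t: 17.75
ee_pos: [0.5027, 0.2211, 0.2593]
orientation: [-2.086, -2.348, 0.001]
ft_force: [0.3, 0.6, -3.9]
opening: 0.0237
gripper_force: 35.0
```

```bash
python3 - <<'E'
from h import *
s=arm.read_state(); print(s["t"],s["ee_pos"],s["ft_force"])
print(delta(s,[.562,-.183,s["ee_pos"][2]],pose(np.radians(10.1))))
E
```

```text
17.75 [0.50274779 0.22105006 0.25934029] [ 0.30240679  0.63014997 -3.94918012]
(array([-10.205,   0.283,  -0.   ]), array([-0.01 , -0.   , -0.486]))
```

Call:
{"method": "move_arm", "body": {
  "rows": [
    [[-0.2,0,0],[0,0,0],-0.8],
    [[-0.5,0,0],[0,0,0],-0.8],
    [[-0.7,0,0],[0,0,0],-0.8],
    [[-0.85,0.05,0],[0,0,0],-0.8],
    [[-0.9,0.05,0],[0,0,0],-0.8],
    [[-0.9,0.05,0],[0,0,0],-0.8],
    [[-0.9,0.05,0],[0,0,0],-0.8],
    [[-0.9,0.05,0],[0,0,0],-0.8],
    [[-0.9,0.03,0],[0,0,0],-0.8],
    [[-0.9,0,0],[0,0,0],-0.8],
    [[-0.85,0,0],[0,0,0],-0.8],
    [[-0.7,0,0],[0,0,0],-0.8],
    [[-0.6,0,0],[0,0,0],-0.8],
    [[-0.4,0,0],[0,0,0],-0.8],
    [[0,0,0],[-0.01,0,-0.25],-0.8],
    [[0,0,0],[0,0,-0.24],-0.8],
    [[0,0,0],[0,0,0],-0.8]
  ]
}}

```text
t: 19.88
ee_pos: [0.5634, -0.1815, 0.2592]
orientation: [2.015, 2.409, 0.002]
ft_force: [-0.1, 0.8, -2.9]
opening: 0.0236
gripper_force: 35.0
```

```bash
python3 - <<'E'
from h import *
s=arm.read_state(); print(s["t"],s["ee_pos"],s["ft_force"])
print(delta(s,[.562,-.183,.1025],pose(np.radians(10.1))))
E
```

```text
19.875 [ 0.56344204 -0.18147887  0.25922441] [-0.07748379  0.75291517 -2.92415089]
(array([-0.033, -0.048,  3.918]), array([ 0.011, -0.004,  0.012]))
```

Call:
{"method": "move_arm", "body": {
  "rows": [
    [[-0.03,-0.05,0.2],[0.01,0,0.01],-0.8],
    [[0,0,0.5],[0,0,0],-0.8],
    [[0,0,0.6],[0,0,0],-0.8],
    [[0,0,0.6],[0,0,0],-0.8],
    [[0,0,0.6],[0,0,0],-0.8],
    [[0,0,0.5],[0,0,0],-0.8],
    [[0,0,0.4],[0,0,0],-0.8],
    [[0,0,0.2],[0,0,0],-0.8],
    [[0,0,0.15],[0,0,0],-0.8],
    [[0,0,0.05],[0,0,0],-0.8],
    [[0,0,0.05],[0,0,0],-0.8],
    [[0,0,0.05],[0,0,0],-0.8],
    [[0,0,0],[0,0,0],-0.8]
  ]
}}

```text
t: 21.5
ee_pos: [0.5618, -0.1841, 0.1031]
orientation: [2.019, 2.407, 0.0]
ft_force: [0.8, 0.9, -3.4]
opening: 0.0235
gripper_force: 35.0
```

Call:
{"method": "move_arm", "body": {
  "rows": [
    [[0,0,0.02],[0,0,0],-0.8],
    [[0,0,0.01],[0,0,0],-0.8],
    [[0,0,0],[0,0,0],-0.8]
  ]
}}

```text
t: 21.88
ee_pos: [0.5618, -0.1841, 0.1019]
orientation: [2.019, 2.407, 0.0]
ft_force: [-0.6, 0.3, -2.3]
opening: 0.0239
gripper_force: 35.0
```

Call:
{"method": "move_arm", "body": {
  "rows": [
    [[0,0,0.01],[0,0,0],-0.8],
    [[0,0,0.01],[0,0,0],-0.8],
    [[0,0,0],[0,0,0],-0.8]
  ]
}}

```text
t: 22.25
ee_pos: [0.562, -0.184, 0.1017]
orientation: [2.018, 2.407, 0.001]
ft_force: [0.0, 0.0, 2.8]
opening: 0.0236
gripper_force: 35.0
```

The carrier is on the worktop, so I'll release it and retract.

Call:
{"method": "move_arm", "body": {
  "rows": [
    [[0,0,0],[0,0,0],-0.3],
    [[0,0,0],[0,0,0],0],
    [[0,0,0],[0,0,0],0.3],
    [[0,0,0],[0,0,0],0.4],
    [[0,0,0],[0,0,0],0.4],
    [[0,0,-0.2],[0,0,0],0.4],
    [[0,0,-0.5],[0,0,0],0.4],
    [[0,0,-0.8],[0,0,0],0.4],
    [[0,0,-0.9],[0,0,0],0.4],
    [[0,0,-0.9],[0,0,0],0.4],
    [[0,-0.5,-0.5],[0,0,0],0.4],
    [[0,-0.9,0],[0,0,0],0.4],
    [[0,-0.9,0],[0,0,0],0.4],
    [[0,-0.9,0],[0,0,0],0.4],
    [[0,-0.9,0],[0,0,0],0.4],
    [[0,-0.9,0],[0,0,0],0.4],
    [[0,0,0],[0,0,0],0.4]
  ]
}}

```text
t: 24.38
ee_pos: [0.3616, -0.2183, 0.2529]
orientation: [-2.021, -2.403, 0.001]
ft_force: [0.3, -0.7, -0.1]
opening: 0.0656
gripper_force: 0.0
```

```bash
python3 - <<'E'
from h import *
t=imaging.camera("top"); s=imaging.camera("side")
f=lambda p,r,c,h,w,H,W:cv2.resize(p["frame"][r:r+h,c:c+w],(W,H),interpolation=cv2.INTER_CUBIC)
cv2.imwrite("pics/end.png",np.vstack([f(t,140,160,150,320,350,750),f(s,120,200,180,250,250,347).copy().repeat(1,0) if 0 else np.hstack([f(s,120,220,150,200,250,375),f(s,200,290,100,150,250,375)])])[:,:,::-1])
C=cloud(t).reshape(-1,3); b=C[(abs(C[:,0]-.562)<.06)&(abs(C[:,1]+.183)<.09)&(C[:,2]>.085)&(C[:,2]<.13)]
print(len(b),b.mean(0),cv2.minAreaRect((b[:,:2]*1000).astype(np.float32)))
print(arm.read_state()["ee_pos"],arm.read_state()["t"])
E
```

```text
380 [ 0.55992132 -0.18406546  0.10361052] ((560.6527709960938, -184.43795776367188), (24.413223266601562, 131.51856994628906), 9.984139442443848)
[ 0.36429545 -0.21874842  0.25311738] 24.475
```

View pics/end.png

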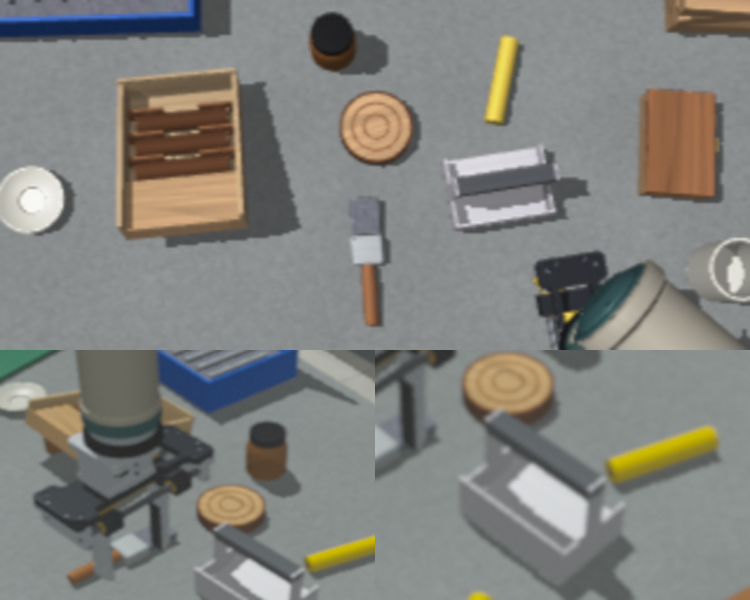

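The final picture shows the empty carrier upright at its old place, top half (500,185). The three dark rods lie in separate grooves at rows 117, 141 and 165, and everything else is undisturbed. I'll hand in.

```bash
python3 -c "
from bench import arm
print(arm.sign_off())"
```

```text
the job is handed in; nothing more can be done
None
```

The job is handed in: the three rods lie in three separate rack grooves, the empty carrier is back upright on the worktop, and nothing else was disturbed, all in about 24.5 s of the 72 s allowed.

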